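Clear the drill jig and hold its leaf on the balance

TASK

I want to oil the hinge of this drill jig: with its leaf still shut, put the two wood offcuts lying on it into the grey scrap bin. Then lift the leaf by its red side handle to its balance point, where it wants to fall neither shut nor back over, without letting it drop over backwards, and finish there with the gripper still holding the handle so that the leaf stays still for me. Leave the punch stand, the doming block and the hammer where they are.

Things in the scene. Friction and masses are not known exactly. Their poses are not given: they have to be found in the camera images.
- jig: drill jig, fixed: a blue-green open box 190 x 200 x 52 mm (x, y, height) shut by a bare aluminium leaf. Origin: centre of its underside on the bench, z up; x points to the hinge side, away from the robot apart from the jig's yaw. The shut leaf's flat top is 60 mm above the bench and covers x -83 to +82 mm, y -90 to +90 mm of this frame
- leaf_hinge (a point): middle of the hinge pin, at x +92 mm, y 0, z 40 mm in the jig's frame; axes as the jig's; the pin runs along y. The leaf is a 165 x 180 x 8 mm plate of about 0.55 kg whose mid-plane lies 16 mm above the pin when shut. The hinge is nearly free of friction
- leaf (a joint): swing of the leaf about the pin, rad. 0 = shut (level), growing as the red-handled edge rises and goes over towards the hinge side (the jig's +x); 1.57 = plate upright; stop at 2.3. Balance point: 1.40, the plate 10 degrees short of upright and the handle straight above the pin (the plate is offset from the pin); below that it falls shut, beyond it falls back
- grip: the leaf's red round handle, 18 mm in diameter, 74 mm long, parallel to the pin (its y axis), outside the leaf's -y side, on a dark bracket at its inner end. Origin: its centre; with the leaf shut 160 mm to -x of the pin, 28 mm above it (68 mm above the bench), at y -137 mm in the jig's frame. It keeps its place on the leaf as that swings, but is a sleeve that spins freely on its own axis
- offcut_a_center (a point): a sawn softwood offcut, pale wood, 48 x 32 x 36 mm (its x, y, z), about 40 g, lying flat on top of the shut jig leaf. This point is its centre, 18 mm above its underside; its x axis runs along the 48 mm length, z is up.
- offcut_b_center (a point): a sawn softwood offcut, pale wood, 48 x 32 x 36 mm (its x, y, z), about 40 g, lying flat on top of the shut jig leaf. This point is its centre, 18 mm above its underside; its x axis runs along the 48 mm length, z is up.
- bin: grey plastic scrap bin, open at the top, fixed, 160 x 140 x 90 mm (x, y, height) outside, walls and floor 5 mm. Origin: centre of its underside on the bench, z up. It stands left or right of the jig
- punch_stand: bystander: wooden block 100 x 140 x 50 mm with eight upright steel punches, 115 mm high in all, loose, 0.9 kg. Origin: centre of its underside. It stands on the other side of the jig from the bin
- doming_block: bystander: steel doming block 90 x 90 x 28 mm with round hollows, loose. Origin: centre of its underside
- hammer: bystander: hammer 240 mm long lying on the bench beyond the jig, loose. Its x axis runs along the handle towards the head
Not all that is in view belongs to the job. Of the things like the bin, leave any that is green; of the rest the larger one is meant.

How it is judged:
By the outcome, as a careful person would: the job done as asked, in the order asked, and still so for the second after the job is handed in, while the arm keeps its last pose, push and grip.
It also fails if it takes over 66 s, if anything falls off the work surface, if the arm or the gripper's body presses on something with over 40 N, if the wrist force passes 120 N, or if a joint passes its speed limit or range.

ROBOT

A 7-joint arm with a two-finger parallel gripper is mounted at the origin on the work surface. World frame = base frame: x ahead of the robot, y to its left, z up, the work surface at z = 0. Lengths are in m, angles in rad, forces in N, time in s.
With the tool pointing down it reaches from about 0.4 to 0.875 m from the base axis. Payload 4.4 kg.
Tool frame: the origin (TCP) lies between the finger pads; the fingertips stand 25 mm ahead of it and the grasp point (between the pads) lies 6 mm ahead of it; y points along the fingers, z is the direction in which the jaws open and shut, and the axes are right-handed (so a half turn about y gives the same grasp; the last joint's range is limited). The gripper opens to 85 mm and grips with 20 to 120 N. Pads are 22 mm wide; open, the fingers measure 114 mm over their backs; the gripper's body (76 mm by 85 mm) begins 54 mm behind the grasp point. The pads swing forward as they close: fully open they stand 13 mm farther back than shut.
Start: joints at [1.252, 0.628, 0.038, 1.517, -0.027, 0.996, -0.02], TCP at [0.163, -0.629, 0.234] pointing down, gripper open.
Joint ranges: [-3.06, 3.06], [-0.37, 2.12], [-1.25, 1.32], [0.18, 2.47], [-1.1, 4.24], [0.23, 1.98], [-2.94, 2.94]. Speed limits (rad/s): [2.57, 2.57, 3.14, 3.14, 3.14, 3.14, 3.14].

INTERFACE

Orientations are given as a 3x3 rotation matrix whose columns are the frame's x, y, z axes.
In Python, from bench import arm, cams gives the robot as it stands.
- The arm moves only by the shell command python3 -m jog 'ROWS' [FORCE]. ROWS is JSON, a list of rows, each a list of 7 numbers: the turn, a rotation vector about the world's x, y, z in degrees, then the shift along the world's x, y, z in mm, then the closure, from 0 (fully open) to 1 (shut). A call has 1 to 8 rows; each row is the pose to reach, as a shift and turn from the pose measured when the call began; what a row does not reach only later rows make up. A row lasts 1/12 s, in which the tool goes at most 41.7 mm and 7.16 degrees, less where a joint would pass 70% of its speed; a pose out of reach is approached as far as the arm can. A call with a gripper value outside its range is refused whole. The fingers move at their own pace and stop on an object; FORCE is the grip in N (left out, the last holds). Time passes only in rows, so rows that repeat a pose let the fingers close. It gives the time, the measured TCP pose, the force and the opening at its end, in the units of the state.
- arm.sense(): the state, without advancing time (a new reading comes with each control period).
- cams.capture(name): name is "scene" or "top"; returns a dict with "img" (480x640x3 uint8, red, green, blue), "range_z" (480x640 float32, m along the optical axis (not along the pixel's ray), 0 where there is no reading), "fov_y" (degrees; the focal length in pixels is half the picture's height over the tangent of half this angle, whatever the lens; pixels are square), "cx", "cy" (the principal point, pixels), "k1" (the pictures are not rectified: a ray, as slopes to the right and down, at radius r is drawn at 1 + k1 r^2 times it, then the intrinsics apply), "R" (3x3) and "t" (3): a world point X has camera coordinates R X + t. Camera axes: x right, y down, z forward; pixel columns grow to the right and rows downward; lengths in m; the calibration is good to about 2 mm. A picture is of the moment at which its call begins.
- arm.hand_in(): hands the job in, once; it reports no verdict.
The state is a dict: "clock": time; "joint_pos": joint angles; "joint_vel": joint speeds; "joint_efforts": joint torques, N m; "tcp_pos": TCP position; "tcp_rot": TCP orientation; "force": force on the tool from outside, world axes, zero at the start; "wrist_torque": the same for the moment, N m; "finger_gap": finger opening in m.
Only numpy, scipy, OpenCV 4.12 (cv2) and the standard library are available. Lean on these libraries where they do the work, as an engineer would, in place of code of your own. Each camera call takes 0.05 s, during which the arm holds its last target.

## Working session

There is one attempt and no reset: what is moved stays moved. The work goes in short steps, Python scripts to look and compute and a shell command to move; the robot and the scene stay as the last step left them, time stands still between calls to the robot, and variables do not carry over. Pictures are saved under pics/ and viewed, and the job is handed in when it is done.

```bash
ls -a; mkdir -p pics; python3 - <<'E'
from bench import arm,cams
import cv2,numpy as np
s=arm.sense(); print(s)
for n in("scene","top"):
    c=cams.capture(n); cv2.imwrite(f"pics/{n}0.png",c["img"][:,:,::-1]); np.savez(f"{n}0.npz",**c)
    print(n,{k:v for k,v in c.items() if k not in("img","range_z")})
E
```

```text
.
..
pics
{'clock': 0.0, 'joint_pos': array([ 1.25217735,  0.62931576,  0.03843301,  1.51835467, -0.02701142,
        0.99629454, -0.01997276]), 'joint_vel': array([ 0.00126223,  0.00016318, -0.00012711, -0.00082683,  0.00085778,
        0.00127263, -0.00133708]), 'joint_efforts': array([-2.82457968e-04, -5.63406730e+01,  1.22636531e+00, -1.93445492e+01,
        1.10581471e-02,  1.04657272e-02,  2.28264162e-05]), 'tcp_pos': array([ 0.16247209, -0.62873882,  0.23331286]), 'tcp_rot': array([[-9.68204000e-01, -4.71481765e-04,  2.50161534e-01],
       [-2.50161978e-01,  1.79384498e-03, -9.68202338e-01],
       [ 7.73873664e-06, -9.99998280e-01, -1.85475469e-03]]), 'force': array([ 0.347428  , -0.71431525,  0.49045768]), 'wrist_torque': array([ 0.00989614,  0.00757426, -0.07367845]), 'finger_gap': 0.08572788642710061}
scene {'fov_y': 50.348311390124216, 'cx': 307.5096125033975, 'cy': 235.9796197181128, 'k1': -0.05633555138693723, 'R': array([[-0.02782289,  0.99948566, -0.01594707],
       [ 0.69423803,  0.00784259, -0.71970275],
       [-0.71920751, -0.03109527, -0.69409916]]), 't': array([ 0.0567023 , -0.27024442,  1.42903974])}
top {'fov_y': 42.01543305735642, 'cx': 320.28392270743507, 'cy': 236.23348153407233, 'k1': 0.03539985826075576, 'R': array([[-0.0076551 , -0.99981849, -0.01744661],
       [-0.98401631,  0.01063599, -0.17776047],
       [ 0.17791376,  0.01580697, -0.98391912]]), 't': array([-0.01919352,  0.49380062,  1.37998891])}
```

View pics/scene0.png

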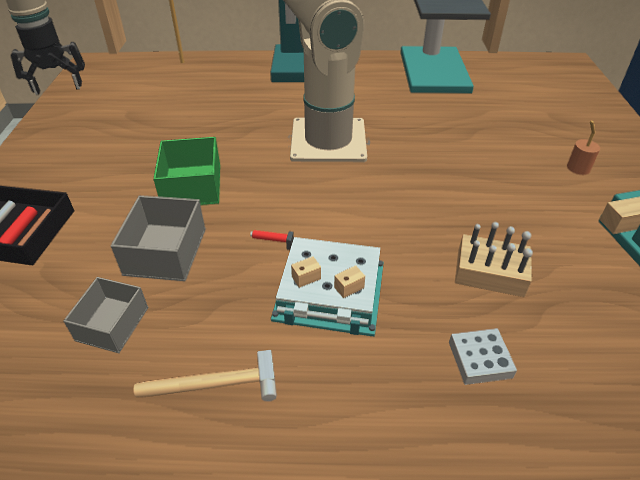

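View pics/top0.png

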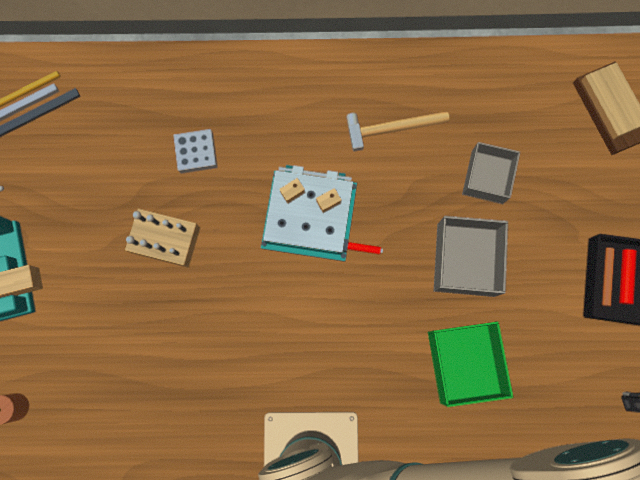

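Scene view (from beyond the jig) and the top view agree. In the top view, the jig is at about (308,215) and the red handle at (365,248). The offcuts are at (292,190) and (329,200), the larger grey bin at (472,256), and the punch stand is left. The small grey bin and the green box are decoys.

```bash
cat > h.py <<'E'
import numpy as np,cv2
def K(c):
    f=240/np.tan(np.radians(c["fov_y"])/2); return np.array([[f,0,c["cx"]],[0,f,c["cy"]],[0,0,1.]])
def rays(c,uv):
    uv=np.asarray(uv,float).reshape(-1,1,2)
    n=cv2.undistortPoints(uv,K(c),np.array([float(c["k1"]),0,0,0]))[:,0]
    d=np.c_[n,np.ones(len(n))]@c["R"]; o=-c["R"].T@c["t"]; return o,d   # R^T d
def plane(c,uv,z):
    o,d=rays(c,uv); return o+d*((z-o[2])/d[:,2])[:,None]
def ranged(c,uv):
    uv=np.asarray(uv).reshape(-1,2); o,d=rays(c,uv)
    return o+d*c["range_z"][uv[:,1].astype(int),uv[:,0].astype(int)][:,None]
def tri(c1,p1,c2,p2):
    o1,d1=rays(c1,p1);o2,d2=rays(c2,p2);d1=d1[0];d2=d2[0]
    s=np.linalg.lstsq(np.c_[d1,-d2],o2-o1,rcond=None)[0]
    a=o1+s[0]*d1;b=o2+s[1]*d2; return (a+b)/2,np.linalg.norm(a-b)
def pts(c,mask):
    v,u=np.nonzero(mask&(c["range_z"]>0)); return np.c_[u,v],ranged(c,np.c_[u,v])
E
python3 - <<'E'
import numpy as np,cv2
from h import *
C={n:dict(np.load(n+"0.npz")) for n in("scene","top")}
for n,c in C.items():
    im=c["img"]; hsv=cv2.cvtColor(im,cv2.COLOR_RGB2HSV).astype(int); H,S,V=[hsv[...,i] for i in range(3)]
    allm=np.ones((480,640),bool); uv,P=pts(c,allm)
    hh=H[uv[:,1],uv[:,0]];ss=S[uv[:,1],uv[:,0]]
    reg=(P[:,0]>.35)&(P[:,0]<.9)&(abs(P[:,1])<.35)
    # handle
    m=reg&((hh<6)|(hh>174))&(ss>180)&(P[:,2]>.03)&(abs(P[:,1])<.3)
    Q=P[m]; print(n,"red",m.sum(),Q.mean(0),Q.min(0),Q.max(0),"px",uv[m].mean(0))
    # bin etc
    # leaf top
    m=reg&(P[:,2]>.052)&(P[:,2]<.067)&(ss<60)&(abs(P[:,1])<.2)
    Q=P[m]; print("leaf z",np.median(Q[:,2]),m.sum()); r=cv2.minAreaRect((Q[:,:2]*1000).astype(np.float32)); print(r)
    # offcuts
    m=reg&(P[:,2]>.085)&(P[:,2]<.11)&(hh>8)&(hh<28)&(ss>50)&(abs(P[:,1])<.15)
    mk=np.zeros((480,640),np.uint8); mk[uv[m][:,1],uv[m][:,0]]=1
    k,l,st,ce=cv2.connectedComponentsWithStats(mk)
    for i in range(1,k):
        if st[i,4]<40: continue
        sel=l[uv[:,1],uv[:,0]]==i; Q=P[sel&m]; top=Q[Q[:,2]>np.percentile(Q[:,2],60)-.003]
        print("off",st[i],ce[i],np.median(top[:,2]),cv2.minAreaRect((top[:,:2]*1000).astype(np.float32)))
    # tall grey things
    m=(P[:,2]>.075)&(P[:,2]<.1)&(ss<50)&(P[:,1]<-.2)&(P[:,1]>-.6)&(P[:,0]>.3)&(P[:,0]<.95)
    mk[:]=0; mk[uv[m][:,1],uv[m][:,0]]=1
    mk=cv2.morphologyEx(mk,cv2.MORPH_CLOSE,np.ones((5,5)));k,l,st,ce=cv2.connectedComponentsWithStats(mk)
    for i in range(1,k):
        if st[i,4]<60: continue
        Q=P[m&(l[uv[:,1],uv[:,0]]==i)]
        print("bin",st[i],np.median(Q[:,2]),cv2.minAreaRect((Q[:,:2]*1000).astype(np.float32)))
E
```

```text
scene red 243 [ 0.46551543 -0.12144384  0.07313734] [ 0.45444178 -0.15714736  0.0638374 ] [ 0.47496173 -0.08625533  0.07991793] px [269.13168724 235.66255144]
leaf z 0.05978556386596112 4939
((557.748779296875, -2.34161376953125), (188.14935302734375, 187.27976989746094), 80.69351196289062)
off [291 257  30  22 407] [305.48402948 267.29238329] 0.09588820038991469 ((568.2846069335938, -43.13673400878906), (33.183963775634766, 47.69286346435547), 26.2224178314209)
off [335 266  30  24 423] [349.3356974  277.04491726] 0.09570055957069618 ((591.4725952148438, 38.041847229003906), (33.547298431396484, 49.08763885498047), 32.57876205444336)
bin [ 111  196   89   60 1360] 0.08475497340434024 ((443.1125183105469, -359.285888671875), (141.39039611816406, 162.7242889404297), 84.72067260742188)
top red 226 [ 0.46099527 -0.12055422  0.07671689] [ 0.44859584 -0.15674233  0.06914011] [ 0.47499509 -0.08554506  0.0844793 ] px [363.84513274 247.63716814]
leaf z 0.061073686083489176 4892
((558.4783325195312, -2.3869094848632812), (188.64926147460938, 184.4860076904297), 80.9886474609375)
off [280 178  25  24 324] [291.87345679 189.64197531] 0.09807853859366489 ((590.7573852539062, 38.05080795288086), (33.13768768310547, 47.39128112792969), 32.31575393676758)
off [316 189  25  23 326] [328.25460123 199.50613497] 0.09793065555483893 ((567.78125, -43.259037017822266), (32.72016906738281, 47.3707275390625), 28.01165771484375)
bin [439 216  69  78 965] 0.08916862092434319 ((442.3619079589844, -357.65179443359375), (140.1075897216797, 159.9151153564453), 84.62330627441406)
```

```bash
python3 - <<'E'
import numpy as np,cv2
from h import *
C={n:dict(np.load(n+"0.npz")) for n in("scene","top")}
ends={}
for n,c in C.items():
    im=c["img"]; hsv=cv2.cvtColor(im,cv2.COLOR_RGB2HSV).astype(int); H,S,V=[hsv[...,i] for i in range(3)]
    m=(((H<6)|(H>174))&(S>150)&(V>90)).astype(np.uint8)
    k,l,st,ce=cv2.connectedComponentsWithStats(m)
    i=min(range(1,k),key=lambda i:np.hypot(*(ce[i]-([269,235] if n=="scene" else [364,248])))+ (1e3 if st[i,4]<80 else 0))
    r=cv2.minAreaRect(np.argwhere(l==i)[:,::-1].astype(np.float32)); b=cv2.boxPoints(r)
    # midpoints of short sides
    e=[(b[j]+b[(j+1)%4])/2 for j in range(4)]; L=[np.linalg.norm(b[j]-b[(j+1)%4]) for j in range(4)]
    e=sorted([e[j] for j in np.argsort(L)[:2]],key=lambda p:p[0]); 
    if n=="top": e=e[::-1]
    ends[n]=e+[np.array(r[0])]; print(n,st[i],r)
    # leaf corners by approx
    g=((S<60)&(V>150)).astype(np.uint8)
    g=cv2.morphologyEx(g,cv2.MORPH_OPEN,np.ones((5,5)))
    k,l,st,ce=cv2.connectedComponentsWithStats(g)
    i=l[260,320] if n=="scene" else l[210,308]
    if i==0:i=1+np.argmax(st[1:,4])
    hull=cv2.convexHull(np.argwhere(l==i)[:,::-1].astype(np.int32)); ap=cv2.approxPolyDP(hull,5,True)[:,0]
    print("leaf",st[i],ap.tolist()); print((plane(c,ap,.060)*1000).round(0)[:,:2].tolist())
for j,nm in enumerate(["outer","inner","mid"]):
    print(nm,*tri(C["scene"],ends["scene"][j],C["top"],ends["top"][j]))
for a,s,t in(("a",(305.5,267.3),(328.3,199.5)),("b",(349.3,277.0),(291.9,189.6))):
    print(a,tri(C["scene"],s,C["top"],t))
s=np.array([[0.16247209,-0.62873882]])
E
```

```text
scene [252 230  35  12 268] ((268.9832763671875, 235.62826538085938), (34.1024284362793, 7.803463935852051), 7.431407928466797)
leaf [ 277  237  103   80 4495] [[379, 247], [372, 310], [340, 316], [295, 309], [277, 298], [294, 237]]
[[483.0, 103.0], [644.0, 79.0], [658.0, 21.0], [643.0, -61.0], [618.0, -95.0], [455.0, -71.0]]
top [348 242  33  12 230] ((363.67724609375, 247.65159606933594), (32.68434524536133, 7.219235420227051), 8.530765533447266)
leaf [ 264  166   88   86 4845] [[350, 177], [341, 251], [264, 240], [276, 170], [301, 166]]
[[628.0, -93.0], [457.0, -70.0], [483.0, 103.0], [647.0, 77.0], [655.0, 19.0]]
outer [ 0.45625954 -0.15704873  0.07026212] 0.001485148098457978
inner [ 0.46800935 -0.08582052  0.06975394] 0.0022197453278953454
mid [ 0.46212521 -0.12137238  0.06996466] 0.0016132002316751161
a (array([ 0.56815077, -0.04311187,  0.09033258]), np.float64(0.0002795580570600509))
b (array([0.59170771, 0.0381339 , 0.09076957]), np.float64(4.841305976256921e-05))
```

```bash
python3 - <<'E'
import cv2,numpy as np
a=cv2.imread("pics/top0.png")[155:270,250:400];b=cv2.imread("pics/scene0.png")[220:340,240:400]
cv2.imwrite("pics/crop.png",np.vstack([cv2.resize(a,(400,300),interpolation=2),cv2.resize(b,(400,300),interpolation=2)]))
E
```

```text
(no output)
```

View pics/crop.png

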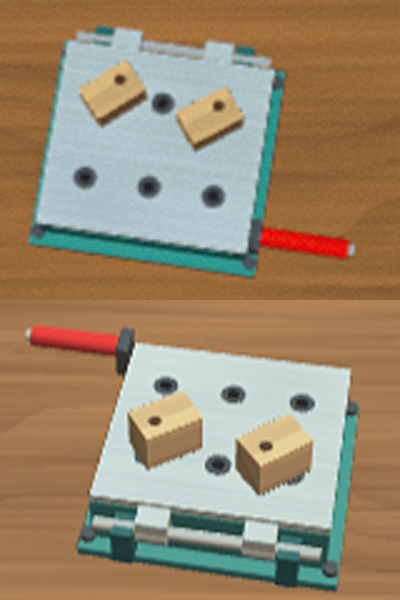

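```bash
python3 -m jog '[[0,0,3,10,15,0,0],[0,0,8,28,40,0,0],[0,0,13,48,70,0,0],[0,0,18,68,100,0,0],[0,0,23,88,130,0,0],[0,0,28,108,158,0,0],[0,0,33,128,187,0,0],[0,0,38,148,215,0,0]]' 40
python3 -m jog '[[0,0,5,20,29,0,0],[0,0,10,40,58,0,0],[0,0,15,60,87,0,0],[0,0,20,80,116,0,0],[0,0,25,100,145,0,0],[0,0,30,120,174,0,0],[0,0,35,140,203,0,0],[0,0,38,150,215,0,0]]'
```

```text
clock: 0.77
tcp_pos: [0.311, -0.4119, 0.2332]
tcp_rot: [[-0.606, -0.002, 0.796], [-0.796, 0.002, -0.606], [-0.0, -1.0, -0.002]]
force: [0.7, 0.4, -1.3]
finger_gap: 0.0854
clock: 1.43
tcp_pos: [0.4634, -0.192, 0.2334]
tcp_rot: [[0.023, -0.001, 1.0], [-1.0, 0.003, 0.023], [-0.003, -1.0, -0.0]]
force: [0.3, 0.0, -0.0]
finger_gap: 0.0853
```

```bash
python3 -m jog '[[0,0,5,22,31,-10,0],[0,0,10,44,62,-20,0],[0,0,15,66,93,-35,0],[0,0,20,86,122,-50,0],[0,0,24,100,142,-65,0],[0,0,26,105,149,-72,0],[0,0,26,105,149,-80,0],[0,0,26,105,149,-85,0]]'
```

```text
clock: 2.1
tcp_pos: [0.5673, -0.0443, 0.1471]
tcp_rot: [[0.457, -0.004, 0.889], [-0.889, 0.001, 0.457], [-0.003, -1.0, -0.003]]
force: [0.5, 0.2, 0.3]
finger_gap: 0.0854
```

```bash
python3 -m jog '[[0,0,0,1,1,-15,0],[0,0,0,1,1,-35,0],[0,0,0,1,1,-50,0],[0,0,0,1,1,-55,0],[0,0,0,1,1,-55,0.5],[0,0,0,1,1,-55,1],[0,0,0,1,1,-55,1],[0,0,0,1,1,-55,1]]' 40
python3 -m jog '[[0,0,0,0,0,0,1],[0,0,0,0,0,0,1],[0,0,0,0,0,0,1],[0,0,0,0,0,0,1]]'
```

```text
clock: 2.77
tcp_pos: [0.569, -0.0438, 0.0933]
tcp_rot: [[0.456, -0.002, 0.89], [-0.89, 0.001, 0.456], [-0.001, -1.0, -0.002]]
force: [-0.5, -0.6, -0.5]
finger_gap: 0.0387
clock: 3.1
tcp_pos: [0.5693, -0.0438, 0.0938]
tcp_rot: [[0.456, -0.001, 0.89], [-0.89, 0.0, 0.456], [-0.001, -1.0, -0.001]]
force: [-1.0, -0.1, 3.6]
finger_gap: 0.0306
```

```bash
python3 -m jog '[[0,0,0,0,0,15,1],[0,0,0,0,0,40,1],[0,0,0,0,0,70,1],[0,0,0,-5,-10,95,1],[0,0,-4,-18,-40,105,1],[0,0,-8,-31,-70,105,1],[0,0,-12,-44,-100,105,1],[0,0,-16,-57,-130,105,1]]'
python3 -m jog '[[0,0,-4,-13,-30,0,1],[0,0,-8,-26,-60,0,1],[0,0,-12,-39,-90,-5,1],[0,0,-16,-52,-120,-15,1],[0,0,-16,-62,-145,-35,1],[0,0,-16,-66,-153,-55,1],[0,0,-16,-66,-154,-70,1],[0,0,-16,-66,-154,-80,1]]'
```

```text
clock: 3.77
tcp_pos: [0.5116, -0.175, 0.1991]
tcp_rot: [[0.191, -0.001, 0.982], [-0.982, 0.0, 0.191], [-0.0, -1.0, -0.001]]
force: [0.6, -1.6, -0.3]
finger_gap: 0.0303
clock: 4.43
tcp_pos: [0.4441, -0.3297, 0.1174]
tcp_rot: [[-0.09, -0.003, 0.996], [-0.996, 0.001, -0.09], [-0.001, -1.0, -0.003]]
force: [-0.1, 0.5, 0.0]
finger_gap: 0.0303
```

```bash
python3 -m jog '[[0,0,0,0,0,-8,1],[0,0,0,0,0,-17,1],[0,0,0,0,0,-17,0.3],[0,0,0,0,0,-17,0.3],[0,0,0,0,0,-17,0.3],[0,0,0,0,0,-17,0.3],[0,0,0,0,0,20,0.2],[0,0,0,0,0,60,0]]'
python3 - <<'E'
from bench import cams
import cv2
c=cams.capture("top");cv2.imwrite("pics/t1.png",cv2.resize(c["img"][140:320,240:540,::-1],(800,480)))
E
```

```text
clock: 5.1
tcp_pos: [0.4426, -0.3285, 0.1766]
tcp_rot: [[-0.089, -0.007, 0.996], [-0.996, 0.005, -0.089], [-0.004, -1.0, -0.007]]
force: [1.1, -1.1, 0.2]
finger_gap: 0.0789
```

View pics/t1.png

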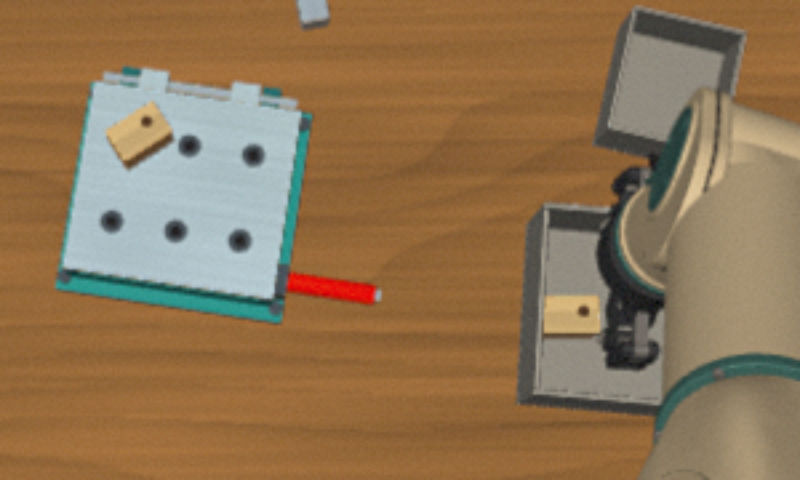

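The first offcut lies flat in the larger grey bin (crop ≈ (572,315)). The second is unmoved at crop (140,134).

```bash
python3 -m jog '[[0,0,1,5,10,15,0],[0,0,4,14,34,25,0],[0,0,7,26,64,25,0],[0,0,10,38,94,25,0],[0,0,13,50,124,25,0],[0,0,16,62,154,25,0],[0,0,19,74,184,25,0],[0,0,22,86,214,25,0]]'
python3 -m jog '[[0,0,3,12,30,0,0],[0,0,6,24,60,0,0],[0,0,9,36,90,0,0],[0,0,12,48,120,-10,0],[0,0,15,59,146,-20,0],[0,0,15,63,153,-40,0],[0,0,15,63,153,-50,0],[0,0,15,63,153,-55,0]]'
```

```text
clock: 5.82
tcp_pos: [0.5344, -0.1159, 0.2115]
tcp_rot: [[0.293, 0.009, 0.956], [-0.956, -0.002, 0.293], [0.005, -1.0, 0.008]]
force: [0.9, -0.3, -0.6]
finger_gap: 0.0855
clock: 6.48
tcp_pos: [0.5964, 0.0369, 0.1553]
tcp_rot: [[0.531, 0.007, 0.847], [-0.847, -0.001, 0.531], [0.005, -1.0, 0.005]]
force: [0.4, -0.9, -0.8]
finger_gap: 0.0853
```

```bash
python3 -m jog '[[0,0,0,-5,1,-15,0],[0,0,0,-5,1,-35,0],[0,0,0,-5,1,-52,0],[0,0,0,-5,1,-62,0],[0,0,0,-5,1,-62,0],[0,0,0,-5,1,-62,1],[0,0,0,-5,1,-62,1],[0,0,0,-5,1,-62,1]]' 40
python3 -m jog '[[0,0,0,0,0,0,1],[0,0,0,0,0,0,1],[0,0,0,0,0,0,1],[0,0,0,0,0,0,1],[0,0,0,0,0,10,1],[0,0,0,0,0,30,1],[0,0,0,0,0,60,1],[0,0,0,0,-5,90,1]]'
```

```text
clock: 7.15
tcp_pos: [0.5923, 0.0377, 0.0945]
tcp_rot: [[0.531, 0.009, 0.848], [-0.848, -0.001, 0.531], [0.006, -1.0, 0.007]]
force: [0.9, -0.5, -0.3]
finger_gap: 0.0516
clock: 7.82
tcp_pos: [0.5916, 0.0341, 0.1858]
tcp_rot: [[0.532, 0.008, 0.847], [-0.847, 0.0, 0.532], [0.004, -1.0, 0.007]]
force: [1.3, 0.4, -0.6]
finger_gap: 0.03
```

```bash
python3 -m jog '[[0,0,-2,-6,-15,15,1],[0,0,-5,-15,-42,20,1],[0,0,-8,-26,-72,20,1],[0,0,-11,-37,-102,20,1],[0,0,-14,-48,-132,20,1],[0,0,-17,-59,-162,20,1],[0,0,-20,-70,-192,20,1],[0,0,-23,-81,-222,20,1]]'
python3 -m jog '[[0,0,-3,-11,-30,0,1],[0,0,-6,-22,-60,0,1],[0,0,-9,-33,-90,0,1],[0,0,-11,-44,-120,0,1],[0,0,-13,-55,-150,-5,1],[0,0,-14,-66,-180,-20,1],[0,0,-14,-71,-196,-40,1],[0,0,-14,-71,-200,-60,1]]'
```

```text
clock: 8.48
tcp_pos: [0.51, -0.1891, 0.2068]
tcp_rot: [[0.157, 0.008, 0.988], [-0.988, -0.003, 0.157], [0.004, -1.0, 0.007]]
force: [-0.2, 0.2, -1.1]
finger_gap: 0.0298
clock: 9.15
tcp_pos: [0.4366, -0.3943, 0.1471]
tcp_rot: [[-0.093, 0.007, 0.996], [-0.996, -0.009, -0.093], [0.008, -1.0, 0.008]]
force: [-0.5, -0.0, -1.0]
finger_gap: 0.0301
```

```bash
python3 -m jog '[[0,0,0,2,5,-20,1],[0,0,0,3,7,-40,1],[0,0,0,3,7,-46,1],[0,0,0,3,7,-46,0.3],[0,0,0,3,7,-46,0.3],[0,0,0,3,7,-46,0.3],[0,0,0,3,7,-46,0.3],[0,0,0,3,7,-20,0.2]]'
python3 -m jog '[[0,0,0,0,0,30,0],[0,0,0,2,5,65,0],[0,0,0,5,30,80,0],[0,0,0,8,60,80,0],[0,0,0,10,90,80,0],[0,0,0,12,120,80,0],[0,0,0,14,150,80,0],[0,0,0,16,180,80,0]]'
python3 - <<'E'
from bench import cams
import cv2
c=cams.capture("top");cv2.imwrite("pics/t2.png",cv2.resize(c["img"][140:320,240:540,::-1],(800,480)))
E
```

```text
clock: 9.82
tcp_pos: [0.4375, -0.3859, 0.1247]
tcp_rot: [[-0.093, 0.002, 0.996], [-0.996, -0.005, -0.093], [0.005, -1.0, 0.003]]
force: [-0.5, -0.1, -0.4]
finger_gap: 0.0678
clock: 10.48
tcp_pos: [0.4538, -0.2047, 0.206]
tcp_rot: [[-0.093, 0.004, 0.996], [-0.996, -0.006, -0.093], [0.006, -1.0, 0.005]]
force: [0.4, 0.0, -0.4]
finger_gap: 0.0854
```

View pics/t2.png

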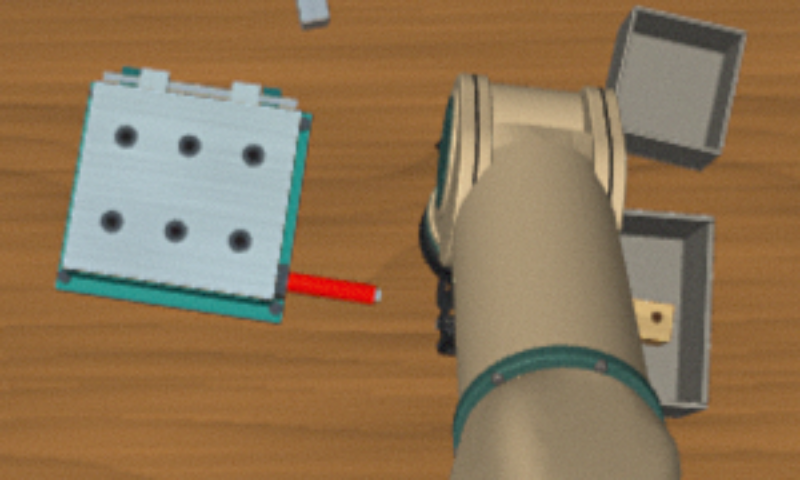

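Both offcuts are in the bin, with the second at crop (655,318) partly under the arm. The leaf is clear and still shut. Next is the handle.

```bash
python3 -m jog '[[0,0,-1,2,20,-8,0],[0,0,-2,4,45,-20,0],[0,0,-4,6,65,-36,0],[0,0,-4,7,76,-52,0],[0,0,-4,7,78,-66,0],[0,0,-4,7,78,-76,0],[0,0,-4,7,78,-86,0],[0,0,-4,7,78,-90,0]]'
```

```text
clock: 11.2
tcp_pos: [0.4616, -0.1193, 0.1159]
tcp_rot: [[-0.154, 0.004, 0.988], [-0.988, -0.002, -0.154], [0.001, -1.0, 0.004]]
force: [0.8, -0.4, -0.4]
finger_gap: 0.0856
```

```bash
python3 - <<'E'
from bench import cams
import cv2
c=cams.capture("scene");cv2.imwrite("pics/s3.png",cv2.resize(c["img"][150:350,200:420,::-1],(660,600)))
E
```

```text
(no output)
```

View pics/s3.png

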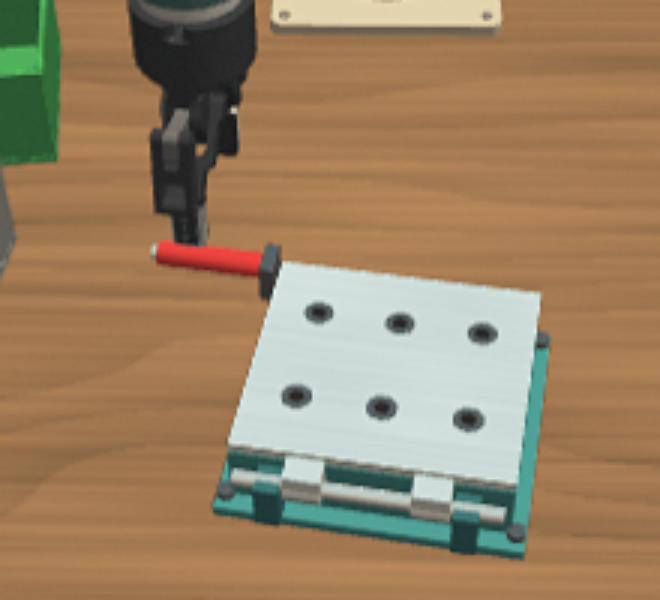

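The open fingers hang over the handle (crop (205,258)), with the bracket at (270,270) clear. I'll descend and close gently.

```bash
python3 -m jog '[[0,0,0,0,-4,-5,0],[0,0,0,0,-7,-15,0],[0,0,0,0,-7,-28,0],[0,0,0,0,-7,-38,0],[0,0,0,0,-7,-41,0],[0,0,0,0,-7,-41,0],[0,0,0,0,-7,-41,0.4],[0,0,0,0,-7,-41,0.6]]' 40
python3 -m jog '[[0,0,0,0,0,0,1],[0,0,0,0,0,0,1],[0,0,0,0,0,0,1],[0,0,0,0,0,0,1],[0,0,0,0,0,0,1],[0,0,0,0,0,0,1]]' 60
```

```text
clock: 11.92
tcp_pos: [0.4618, -0.1265, 0.0751]
tcp_rot: [[-0.154, 0.004, 0.988], [-0.988, -0.002, -0.154], [0.001, -1.0, 0.005]]
force: [-0.5, -0.3, 0.0]
finger_gap: 0.0638
clock: 12.42
tcp_pos: [0.4603, -0.1264, 0.0755]
tcp_rot: [[-0.154, 0.002, 0.988], [-0.988, -0.002, -0.154], [0.002, -1.0, 0.002]]
force: [-2.2, 1.3, 7.4]
finger_gap: 0.0103
```

```bash
python3 - <<'E'
from bench import cams,arm
import cv2
print(arm.sense()["force"],arm.sense()["wrist_torque"])
c=cams.capture("scene");cv2.imwrite("pics/s4.png",cv2.resize(c["img"][150:350,200:420,::-1],(660,600)))
E
```

```text
[-2.22562507  1.32010057  7.35097563] [0.19175754 0.82646448 0.00513388]
```

View pics/s4.png

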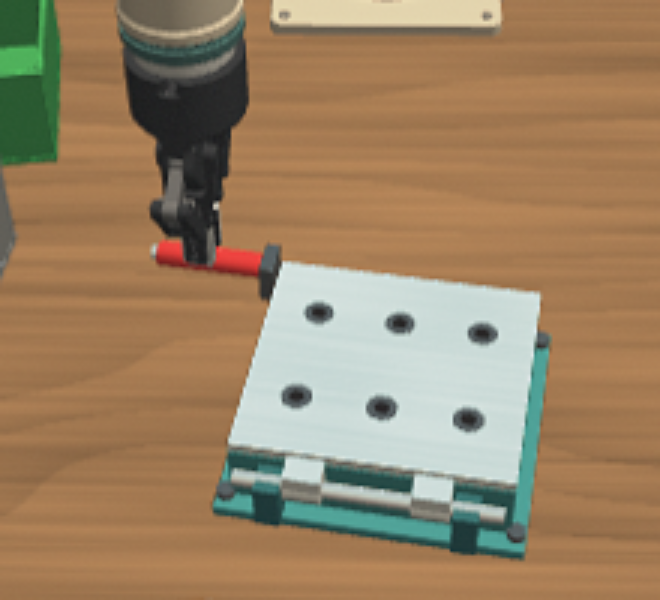

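```bash
python3 -m jog '[[0,0,0,0,0,0,1],[0,0,0,0,0,0,1],[0,0,0,0,0,0,1]]' 60
python3 - <<'E'
from bench import cams,arm
import cv2,numpy as np
s=arm.sense();print(s["force"],s["wrist_torque"],s["finger_gap"])
c=cams.capture("scene");cv2.imwrite("pics/s5.png",cv2.resize(c["img"][190:260,235:305,::-1],(600,600),interpolation=2))
E
```

```text
clock: 12.72
tcp_pos: [0.4609, -0.1266, 0.0786]
tcp_rot: [[-0.154, 0.004, 0.988], [-0.988, -0.004, -0.154], [0.003, -1.0, 0.004]]
force: [-6.3, 1.6, 51.0]
finger_gap: 0.0009
[-6.33807378  1.64525355 51.02236486] [ 0.4152293   1.41844861 -0.02132684] 0.0008530639757284455
```

View pics/s5.png

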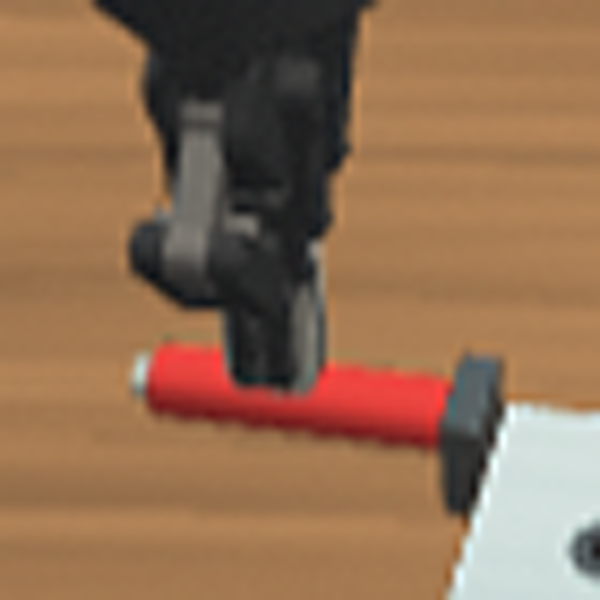

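The fingers slid off and shut: the gap is 0.9 mm with 51 N upward, and the tip sits on the upper half of the handle at crop (275,385). I'll open, back off, and measure the true tip position.

```bash
python3 - <<'E'
from bench import cams,arm
import cv2,numpy as np
from h import *
for n in("scene","top"):
    c=cams.capture(n);np.savez(n+"5.npz",**c)
    uv,P=pts(c,np.ones((480,640),bool))
    m=(abs(P[:,0]-.46)<.06)&(abs(P[:,1]+.126)<.06)&(P[:,2]>.04)
    Q=P[m]; col=c["img"][uv[m][:,1],uv[m][:,0]].astype(int); dark=(col.max(1)<110)
    D=Q[dark]; D=D[D[:,1]<-.10]; print(n,len(D)); 
    for z in np.arange(.04,.16,.008):
        s=D[(D[:,2]>=z)&(D[:,2]<z+.008)]
        if len(s): print(round(z,3),len(s),s.min(0).round(3),s.max(0).round(3))
    i=c["img"]; 
    x=i[225:275,335:395] if n=="top" else i[190:260,235:305]
    cv2.imwrite(f"pics/z5{n}.png",cv2.resize(x[:,:,::-1],(600,500),interpolation=2))
E
python3 -m jog '[[0,0,0,0,0,0,0.9],[0,0,0,0,0,0,0.8],[0,0,0,0,0,10,0.5],[0,0,0,0,0,30,0],[0,0,0,0,0,40,0],[0,0,0,0,0,40,0],[0,0,0,0,0,40,0]]'
```

```text
scene 3509
0.072 7 [ 0.466 -0.13   0.075] [ 0.468 -0.119  0.08 ]
0.08 16 [ 0.46  -0.137  0.08 ] [ 0.475 -0.115  0.087]
0.088 32 [ 0.46  -0.137  0.088] [ 0.478 -0.115  0.096]
0.096 32 [ 0.463 -0.138  0.096] [ 0.478 -0.116  0.104]
0.104 17 [ 0.463 -0.135  0.104] [ 0.478 -0.115  0.112]
0.112 9 [ 0.454 -0.127  0.113] [ 0.474 -0.111  0.12 ]
0.12 31 [ 0.436 -0.137  0.12 ] [ 0.493 -0.11   0.128]
0.128 26 [ 0.425 -0.143  0.128] [ 0.501 -0.109  0.136]
0.136 43 [ 0.423 -0.143  0.136] [ 0.507 -0.108  0.144]
0.144 59 [ 0.418 -0.145  0.144] [ 0.512 -0.106  0.152]
0.152 49 [ 0.451 -0.145  0.152] [ 0.519 -0.107  0.16 ]
top 311
clock: 13.45
tcp_pos: [0.4637, -0.1271, 0.1191]
tcp_rot: [[-0.154, 0.01, 0.988], [-0.988, -0.004, -0.154], [0.003, -1.0, 0.011]]
force: [-0.6, 0.1, -0.1]
finger_gap: 0.0762
```

View pics/z5top.png

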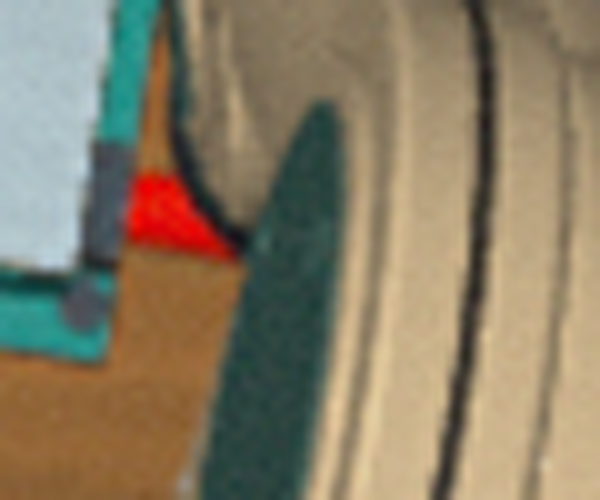

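```bash
python3 -m jog '[[0,0,0,0,0,0,0.9],[0,0,0,0,0,0,1],[0,0,0,0,0,0,1],[0,0,0,0,0,0,1],[0,0,0,0,0,0,1],[0,0,0,0,0,0,1],[0,0,0,0,0,0,1]]'
python3 - <<'E'
from bench import cams,arm
import cv2,numpy as np
from h import *
print(arm.sense()["tcp_pos"],arm.sense()["force"],arm.sense()["joint_pos"])
c=cams.capture("scene");np.savez("scene6.npz",**c)
uv,P=pts(c,np.ones((480,640),bool))
m=(abs(P[:,0]-.46)<.06)&(abs(P[:,1]+.126)<.06)&(P[:,2]>.04)
Q=P[m]; col=c["img"][uv[m][:,1],uv[m][:,0]].astype(int); D=Q[(col.max(1)<140)]; D=D[D[:,1]<-.10]
for z in np.arange(.04,.2,.008):
        s=D[(D[:,2]>=z)&(D[:,2]<z+.008)]
        if len(s): print(round(z,3),len(s),s.min(0).round(3),s.max(0).round(3))
cv2.imwrite("pics/s6.png",cv2.resize(c["img"][150:270,210:330,::-1],(600,600),interpolation=2))
E
```

```text
clock: 14.03
tcp_pos: [0.4637, -0.1271, 0.119]
tcp_rot: [[-0.154, 0.01, 0.988], [-0.988, -0.004, -0.154], [0.003, -1.0, 0.01]]
force: [0.4, 0.2, -0.3]
finger_gap: 0.0001
[ 0.46368307 -0.12707677  0.11897672] [ 0.42013154  0.22337622 -0.25170561] [ 0.38527922  0.5814294  -0.25683107  2.09297036  0.30620577  0.49137965
 -0.2559458 ]
0.056 6 [ 0.462 -0.15   0.06 ] [ 0.467 -0.114  0.064]
0.064 37 [ 0.456 -0.162  0.064] [ 0.473 -0.101  0.07 ]
0.112 9 [ 0.467 -0.136  0.115] [ 0.472 -0.118  0.12 ]
0.12 26 [ 0.465 -0.138  0.12 ] [ 0.477 -0.116  0.128]
0.128 36 [ 0.462 -0.137  0.128] [ 0.477 -0.116  0.136]
0.136 39 [ 0.46  -0.137  0.136] [ 0.478 -0.115  0.144]
0.144 20 [ 0.462 -0.135  0.144] [ 0.478 -0.115  0.151]
0.152 8 [ 0.458 -0.128  0.153] [ 0.477 -0.112  0.16 ]
0.16 38 [ 0.439 -0.142  0.16 ] [ 0.497 -0.11   0.168]
0.168 27 [ 0.424 -0.142  0.169] [ 0.503 -0.108  0.176]
0.176 52 [ 0.422 -0.143  0.176] [ 0.509 -0.107  0.184]
0.184 60 [ 0.413 -0.145  0.184] [ 0.516 -0.106  0.192]
0.192 59 [ 0.449 -0.145  0.192] [ 0.519 -0.107  0.2  ]
```

View pics/s6.png

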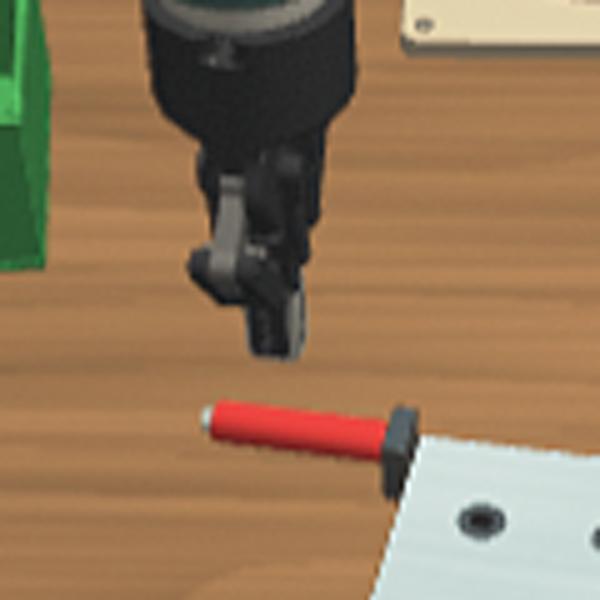

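With the fingers shut, the tip stands at z≈0.116 while the TCP reads 0.119. So the tips are only about 3 mm ahead of the reported TCP, not 25. The handle measurement (z≈0.069) holds, so I need to reach about 22 mm lower.

```bash
python3 -m jog '[[0,0,0,-2,0,0,0],[0,0,0,-2,0,0,0],[0,0,0,-2,0,0,0],[0,0,0,-2,0,0,0],[0,0,0,-2,0,0,0],[0,0,0,-2,0,-8,0],[0,0,0,-2,0,-20,0],[0,0,0,-2,0,-30,0]]' 40
python3 -m jog '[[0,0,0,0,0,-10,0],[0,0,0,0,0,-22,0],[0,0,0,0,0,-32,0],[0,0,0,0,0,-37,0],[0,0,0,0,0,-37,0],[0,0,0,0,0,-37,0.4],[0,0,0,0,0,-37,0.6],[0,0,0,0,0,-37,0.7]]' 40
```

```text
clock: 14.75
tcp_pos: [0.4617, -0.1271, 0.0883]
tcp_rot: [[-0.154, 0.01, 0.988], [-0.988, -0.005, -0.154], [0.003, -1.0, 0.011]]
force: [-0.3, 0.8, 1.3]
finger_gap: 0.0854
clock: 15.42
tcp_pos: [0.4621, -0.1273, 0.0518]
tcp_rot: [[-0.155, 0.011, 0.988], [-0.988, -0.005, -0.155], [0.003, -1.0, 0.012]]
force: [0.5, -0.0, -0.3]
finger_gap: 0.0516
```

```bash
python3 -m jog '[[0,0,0,0,0,0,0.8],[0,0,0,0,0,0,0.9],[0,0,0,0,0,0,1],[0,0,0,0,0,0,1],[0,0,0,0,0,0,1],[0,0,0,0,0,0,1],[0,0,0,0,0,0,1]]' 40
python3 - <<'E'
from bench import cams,arm
import cv2,numpy as np
s=arm.sense();print(s["force"],s["wrist_torque"],s["finger_gap"])
c=cams.capture("scene");cv2.imwrite("pics/s7.png",cv2.resize(c["img"][190:270,225:305,::-1],(600,600),interpolation=2))
E
```

```text
clock: 16.0
tcp_pos: [0.4603, -0.1271, 0.052]
tcp_rot: [[-0.155, 0.008, 0.988], [-0.988, -0.005, -0.155], [0.003, -1.0, 0.009]]
force: [-2.9, 1.0, 4.2]
finger_gap: 0.0164
[-2.85418741  1.04542483  4.20784437] [ 0.22503599  0.72816453 -0.0912195 ] 0.01636276384060814
```

View pics/s7.png

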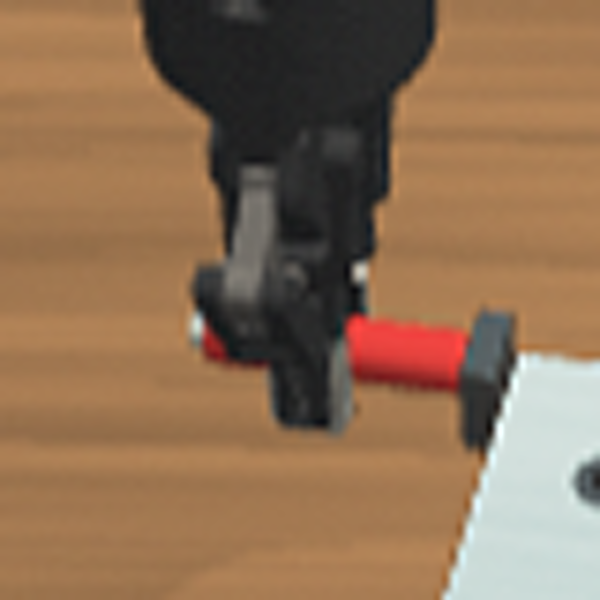

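The grip is now good: the pads enclose the handle at crop (310,370), with a gap of 16.4 mm. Next, the arc increments.

```bash
python3 - <<'E'
import numpy as np
r=162.4
for k in range(0,33):
    th=80.2*k/32; p=np.radians(9.93+th)
    d=r*(np.cos(np.radians(9.93))-np.cos(p)); z=r*(np.sin(p)-np.sin(np.radians(9.93)))
    print(k,round(th,1),np.round([d*.988,-d*.156,z],1))
E
```

```text
0 0.0 [ 0. -0.  0.]
1 2.5 [ 1.4 -0.2  7. ]
2 5.0 [ 3.  -0.5 13.9]
3 7.5 [ 5.  -0.8 20.7]
4 10.0 [ 7.2 -1.1 27.4]
5 12.5 [ 9.8 -1.5 34. ]
6 15.0 [12.6 -2.  40.5]
7 17.5 [15.7 -2.5 46.9]
8 20.1 [19.1 -3.  53.1]
9 22.6 [22.7 -3.6 59.2]
10 25.1 [26.6 -4.2 65.1]
11 27.6 [30.8 -4.9 70.9]
12 30.1 [35.1 -5.5 76.4]
13 32.6 [39.8 -6.3 81.7]
14 35.1 [44.6 -7.  86.9]
15 37.6 [49.7 -7.8 91.8]
16 40.1 [55.  -8.7 96.5]
17 42.6 [ 60.5  -9.5 100.9]
18 45.1 [ 66.1 -10.4 105.1]
19 47.6 [ 72.  -11.4 109. ]
20 50.1 [ 78.  -12.3 112.7]
21 52.6 [ 84.1 -13.3 116.1]
22 55.1 [ 90.4 -14.3 119.3]
23 57.6 [ 96.8 -15.3 122.1]
24 60.2 [103.4 -16.3 124.7]
25 62.7 [110.  -17.4 127. ]
26 65.2 [116.8 -18.4 128.9]
27 67.7 [123.6 -19.5 130.6]
28 70.2 [130.5 -20.6 132. ]
29 72.7 [137.4 -21.7 133. ]
30 75.2 [144.4 -22.8 133.8]
31 77.7 [151.4 -23.9 134.3]
32 80.2 [158.4 -25.  134.4]
```

```bash
python3 -m jog '[[0,0,0,0.5,0,3,1],[0,0,0,1.4,-0.2,7,1],[0,0,0,3,-0.5,13.9,1],[0,0,0,5,-0.8,20.7,1],[0,0,0,7.2,-1.1,27.4,1],[0,0,0,9.8,-1.5,34,1],[0,0,0,12.6,-2,40.5,1],[0,0,0,15.7,-2.5,46.9,1]]' 60
python3 - <<'E'
from bench import cams,arm
import cv2,numpy as np
s=arm.sense();print(s["force"],s["wrist_torque"],s["finger_gap"])
c=cams.capture("scene");cv2.imwrite("pics/s8.png",cv2.resize(c["img"][150:350,200:420,::-1],(660,600)))
E
```

```text
clock: 16.72
tcp_pos: [0.4762, -0.1297, 0.0997]
tcp_rot: [[-0.155, 0.008, 0.988], [-0.988, -0.005, -0.155], [0.003, -1.0, 0.009]]
force: [-0.4, -1.0, -3.7]
finger_gap: 0.016
[-0.37914806 -1.04228698 -3.68124208] [-0.02993281 -0.00227894 -0.12568275] 0.016012930158116574
```

View pics/s8.png

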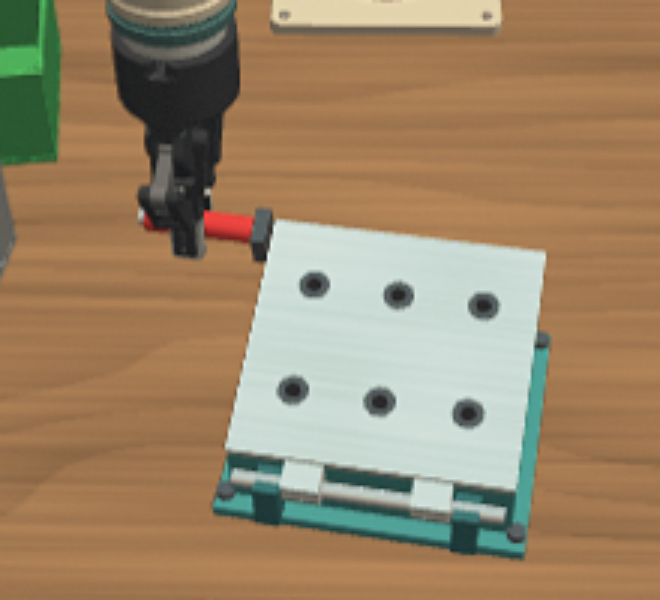

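The leaf is rising with the handle (now at crop (225,225)) and the forces are small. Continuing.

```bash
python3 -m jog '[[0,0,0,3.3,-0.5,6,1],[0,0,0,7,-1.1,12,1],[0,0,0,11,-1.7,18,1],[0,0,0,15,-2.4,23.5,1],[0,0,0,19.3,-3,29,1],[0,0,0,24,-3.8,34.2,1],[0,0,0,29,-4.5,39.4,1],[0,0,0,34,-5.3,44.3,1]]'
python3 -m jog '[[0,0,0,5.3,-0.9,4.7,1],[0,0,0,10.8,-1.7,9.1,1],[0,0,0,16.4,-2.6,13.3,1],[0,0,0,22.3,-3.6,17.2,1],[0,0,0,28.3,-4.5,20.9,1],[0,0,0,34.4,-5.5,24.3,1],[0,0,0,40.7,-6.5,27.5,1],[0,0,0,45.5,-7.3,29.5,1]]'
python3 - <<'E'
from bench import cams,arm
import cv2,numpy as np
s=arm.sense();print(s["force"],s["wrist_torque"],s["finger_gap"],s["tcp_pos"],s["tcp_pos"]-[.4603,-.1271,.052])
c=cams.capture("scene");cv2.imwrite("pics/s9.png",cv2.resize(c["img"][150:350,200:420,::-1],(660,600)))
E
```

```text
clock: 17.43
tcp_pos: [0.5113, -0.1354, 0.1454]
tcp_rot: [[-0.155, 0.009, 0.988], [-0.988, -0.005, -0.155], [0.004, -1.0, 0.01]]
force: [1.0, -2.1, -5.5]
finger_gap: 0.0159
clock: 18.1
tcp_pos: [0.5575, -0.1429, 0.1747]
tcp_rot: [[-0.155, 0.009, 0.988], [-0.988, -0.005, -0.155], [0.004, -1.0, 0.01]]
force: [2.4, -0.9, -11.4]
finger_gap: 0.0162
[  2.43328459  -0.92496388 -11.40420003] [-0.3383584  -0.5997963  -0.12268456] 0.016219778810416356 [ 0.55753295 -0.14289281  0.17468734] [ 0.09723295 -0.01579281  0.12268734]
```

View pics/s9.png

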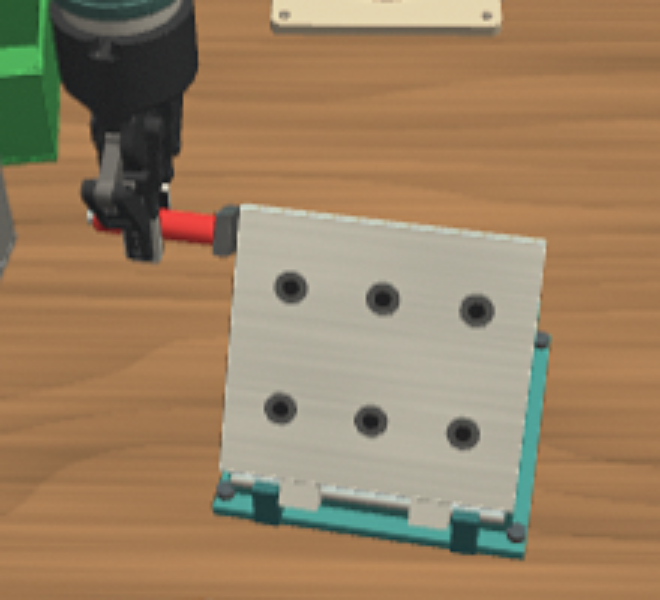

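```bash
cat > leaf.py <<'E'
from bench import cams,arm
import cv2,numpy as np
from h import *
s=arm.sense();print("F",s["force"].round(1),"tcp",s["tcp_pos"].round(4),"gap",round(s["finger_gap"],4))
for n in("scene","top"):
    c=cams.capture(n);np.savez("last_"+n+".npz",**c)
    hsv=cv2.cvtColor(c["img"],cv2.COLOR_RGB2HSV)
    m=(hsv[...,1]<60)&(hsv[...,2]>110)
    uv,P=pts(c,m); y=np.radians(-9.); ax=np.array([np.cos(y),np.sin(y),0]); ay=np.array([-np.sin(y),np.cos(y),0])
    O=np.array([.6201,-.1464,0])+ay*.137   # pin middle, from handle
    q=np.c_[(P-O)@ax,(P-O)@ay,P[:,2]]
    k=(abs(q[:,1])<.085)&(q[:,2]>.07)&(q[:,0]>-.2)&(q[:,0]<.1)&(q[:,2]<.24)
    q=q[k]
    for _ in range(3):
        A=np.c_[q[:,1:],np.ones(len(q))]; f,*_=np.linalg.lstsq(A,q[:,0],rcond=None); e=abs(q[:,0]-A@f); q=q[e<max(.004,2*np.median(e))]
    print(n,len(q),"plane angle",np.degrees(np.arctan2(1,-f[1]*-1)).round(2), "yaw resid deg",np.degrees(np.arctan(f[0])).round(2),"zmax",np.percentile(q[:,2],99.5).round(4))
    nrm=np.array([1,-f[1]]);  # x = f1 z + c
    print("  offset of pin (x0,z.040) from top face, mm:",((0-(f[1]*.04+f[2]))/np.hypot(1,f[1])*1000).round(1))
    h=((hsv[...,0]<6)|(hsv[...,0]>174))&(hsv[...,1]>150)
    uv,P=pts(c,h); q=np.c_[(P-O)@ax,(P-O)@ay,P[:,2]]; q=q[(q[:,1]<-.09)&(q[:,1]>-.18)&(abs(q[:,0])<.2)&(q[:,2]>.04)]
    print("  red jig-frame",len(q),q.mean(0).round(4) if len(q) else None)
E
python3 leaf.py
```

```text
F [ 4.3 -0.4 -9.2] tcp [ 0.5585 -0.143   0.1751] gap 0.0161
scene 7278 plane angle 121.84 yaw resid deg 0.25 zmax 0.1989
  offset of pin (x0,z.040) from top face, mm: -18.7
  red jig-frame 187 [-0.0573 -0.1213  0.1953]
top 1651 plane angle 122.38 yaw resid deg 0.34 zmax 0.2037
  offset of pin (x0,z.040) from top face, mm: -21.2
  red jig-frame 83 [-0.0674 -0.1115  0.2119]
```

```bash
python3 -m jog '[[0,0,0,5,-0.5,1,1],[0,0,0,11,-1.5,3,1],[0,0,0,17,-2.5,5,1],[0,0,0,23,-3.5,6.7,1],[0,0,0,29,-4.3,8,1],[0,0,0,35,-5.3,9,1],[0,0,0,40,-6,9.7,1],[0,0,0,43,-6.5,10,1]]'
python3 leaf.py
```

```text
clock: 18.92
tcp_pos: [0.6016, -0.1501, 0.1857]
tcp_rot: [[-0.156, 0.011, 0.988], [-0.988, -0.006, -0.156], [0.005, -1.0, 0.012]]
force: [-0.9, -2.5, 6.9]
finger_gap: 0.0161
F [-0.9 -2.5  6.9] tcp [ 0.6016 -0.1501  0.1857] gap 0.0161
scene 6785 plane angle 106.0 yaw resid deg 0.27 zmax 0.2141
  offset of pin (x0,z.040) from top face, mm: -18.6
  red jig-frame 190 [-0.0136 -0.1189  0.2067]
top 318 plane angle 101.65 yaw resid deg 0.42 zmax 0.2201
  offset of pin (x0,z.040) from top face, mm: -4.0
  red jig-frame 92 [-0.022  -0.113   0.2218]
```

```bash
python3 -m jog '[[0,0,0,3,-0.5,0.3,1],[0,0,0,7,-1.1,0.5,1],[0,0,0,11,-1.7,0.7,1],[0,0,0,14.5,-2.2,0.8,1],[0,0,0,16.5,-2.6,0.8,1],[0,0,0,17.2,-2.7,0.8,1],[0,0,0,17.2,-2.7,0.8,1],[0,0,0,17.2,-2.7,0.8,1]]'
python3 leaf.py
```

```text
clock: 19.68
tcp_pos: [0.619, -0.1529, 0.1866]
tcp_rot: [[-0.156, 0.012, 0.988], [-0.988, -0.007, -0.156], [0.005, -1.0, 0.013]]
force: [-0.2, -3.2, 2.0]
finger_gap: 0.0159
F [-0.2 -3.2  2. ] tcp [ 0.619  -0.1529  0.1866] gap 0.0159
scene 6318 plane angle 99.8 yaw resid deg 0.29 zmax 0.2165
  offset of pin (x0,z.040) from top face, mm: -18.6
  red jig-frame 197 [ 0.0037 -0.1177  0.2076]
top 311 plane angle 97.97 yaw resid deg 0.2 zmax 0.2231
  offset of pin (x0,z.040) from top face, mm: -10.8
  red jig-frame 94 [-0.004  -0.1134  0.219 ]
```

Both measures say about 80.2°. I'll check the camera's tilt bias on the shut leaf, then the stillness, bystanders and bin.

```bash
python3 -m jog '[[0,0,0,0,0,0,1],[0,0,0,0,0,0,1],[0,0,0,0,0,0,1],[0,0,0,0,0,0,1],[0,0,0,0,0,0,1],[0,0,0,0,0,0,1]]'
python3 leaf.py
python3 - <<'E'
import numpy as np,cv2
from h import *
c=dict(np.load("scene0.npz"));hsv=cv2.cvtColor(c["img"],cv2.COLOR_RGB2HSV)
uv,P=pts(c,(hsv[...,1]<60)&(hsv[...,2]>150)); k=(abs(P[:,0]-.55)<.06)&(abs(P[:,1])<.07)&(abs(P[:,2]-.06)<.01);P=P[k]
f,*_=np.linalg.lstsq(np.c_[P[:,:2],np.ones(len(P))],P[:,2],rcond=None);print("shut tilt deg along x (rise to +x)",np.degrees(f[0]))
a=np.load("last_scene.npz")["img"];t=np.load("last_top.npz")["img"]
cv2.imwrite("pics/fin_s.png",a[:,:,::-1]);cv2.imwrite("pics/fin_t.png",t[:,:,::-1])
for n in("scene","top"):
    d=np.abs(np.load(n+"0.npz")["img"].astype(int)-np.load(f"last_{n}.npz")["img"].astype(int)).max(2)
    R={"scene":{"punch":(220,295,455,540),"dome":(325,385,445,520),"hammer":(348,402,130,280)},"top":{"punch":(205,270,122,202),"dome":(126,175,170,220),"hammer":(108,152,345,452)}}[n]
    print(n,{k:round(float((d[v[0]:v[1],v[2]:v[3]]>60).mean()),3) for k,v in R.items()})
E
```

```text
clock: 20.28
tcp_pos: [0.6188, -0.1529, 0.1866]
tcp_rot: [[-0.156, 0.012, 0.988], [-0.988, -0.007, -0.156], [0.005, -1.0, 0.013]]
force: [-0.5, -3.0, 1.6]
finger_gap: 0.0161
F [-0.5 -3.   1.6] tcp [ 0.6188 -0.1529  0.1866] gap 0.0161
scene 6321 plane angle 99.88 yaw resid deg 0.27 zmax 0.2164
  offset of pin (x0,z.040) from top face, mm: -18.6
  red jig-frame 199 [ 0.0035 -0.1181  0.2077]
top 307 plane angle 97.86 yaw resid deg 0.41 zmax 0.2221
  offset of pin (x0,z.040) from top face, mm: -10.5
  red jig-frame 93 [-0.0044 -0.1135  0.2199]
shut tilt deg along x (rise to +x) -0.04617121290882507
scene {'punch': 0.0, 'dome': 0.0, 'hammer': 0.0}
top {'punch': 0.0, 'dome': 0.0, 'hammer': 0.291}
```

View pics/fin_s.png

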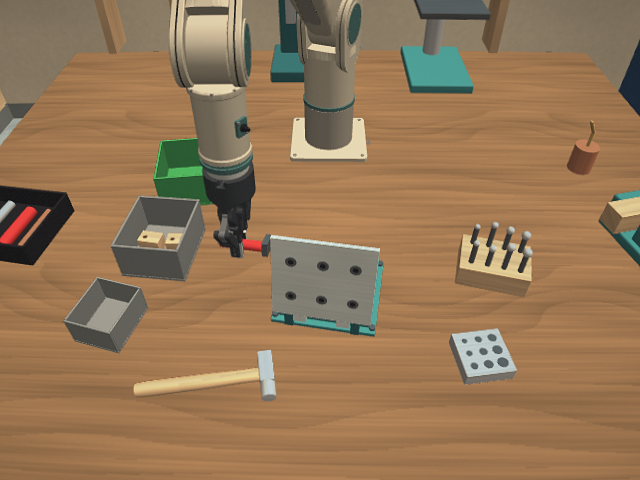

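View pics/fin_t.png

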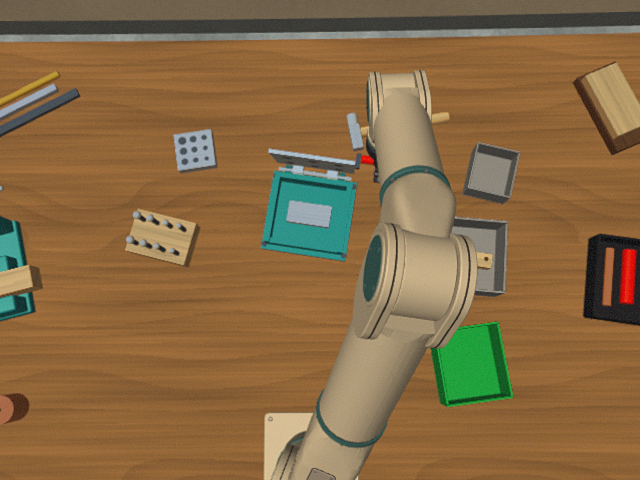

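The scene view shows both offcuts in the bin at (150,239) and (174,238), the leaf nearly upright and held by the handle at (252,244), and the bystanders unmoved. The arm only hides part of the hammer in the top view. Handing in.

```bash
python3 -c "
from bench import arm
print(arm.hand_in())"
```

```text
the job is handed in; nothing more can be done
None
```

The job is handed in at about 20.4 s on the robot's clock. Both offcuts are in the larger grey bin, put there while the leaf was shut, and the leaf is at its balance point with the gripper holding the handle at 60 N.

**Last checks**
- **Leaf angle:** the scene camera gives 80.1–80.2° and the arc worked out from the tool position gives 80.3°; the target was 80.2°. Over the last 0.6 s the leaf moved less than 0.1°.
- **Top view disagreed:** it gave about 82°, with a wrong distance from pin to plate. From above, the near-upright plate shows little more than its edge, so I relied on the scene camera.
- **Grip:** the finger opening held at 16 mm and the force on the tool was under 4 N.
- **Bystanders:** the punch stand and doming block match the first pictures in both views. The hammer matches in the scene view, but the arm hid part of it from above.

**First grasp failed:** the fingers closed on top of the handle, and the force on the tool rose to about 51 N, through the fingertips as far as I could see. That is above the 40 N limit set for the arm and gripper body, though well under the 120 N wrist limit. The cause was that the fingertips stood only about 3 mm ahead of the reported tool position, not the stated 25 mm. I backed off, measured this, and gripped the handle properly 22 mm lower. The leaf stayed shut throughout.

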